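# Compress a spring to its marked height and record the force

## Task

On the spring tester, press the head down until the upper edge of its disc is level with the pointed height mark, without crushing the spring well past the mark; the head stays where you leave it. Then read the force scale by sliding the record tab along until its nose points exactly at the force needle. Leave the things standing around the tester alone.

Things in the scene. Friction and masses are not known exactly. Their poses are not given: they have to be found in the camera images.
- tester: Bench spring tester, fixed: grey base 144 (x) x 200 (y) mm. Origin under the base's middle at bench height; x to the back, y to its left, z up. An aluminium column (123 mm high, x +54 mm) at the back guides a press head straight down onto an upright coil spring at x +12, y 0. Along the front runs a force scale: grey rail, 194 mm long in y, at x -52 mm, top 46 mm high; force grows towards +y.
- press_cap (a point): Centre of the top of the press head's black push cap, 40 mm across; 135 mm above the bench while the spring is free. Pressed down (8 to 17 N, up to 46 mm) it compresses the spring; the head holds itself by friction where it is left, the spring does not lift it. If it went too far it can be gripped by the cap (14 mm thick) and pulled up.
- head_edge (a point): Point on the upper edge of the aluminium disc (56 mm across, 10 mm thick) of the press head that sits on the spring, on the side facing the height mark. It moves with the head and lies 30 mm below the cap's top face.
- mark_tip (a point): Tip of the height mark: a dark pointed finger on a collar on a thin post (115 mm high) right of the spring; the finger runs to the back and its tip, at tester x +12, y -33 mm, is 5 mm beside the disc's edge. Its height differs from start to start, 14 to 34 mm below where the disc's upper edge starts. The mark never moves and does not obstruct the robot. Axes as the tester's.
- needle_tip (a point): Tip of the force needle on the rear half of the scale, pointing to the front, 49 mm above the bench. It stands at the -y end (tester y -70 mm) while the spring is free and slides towards +y by 2.2 mm per mm of compression. It is moved only by the press. Axes as the tester's.
- tab_nose (a point): Tip of the little nose of the record tab, pointing to the rear at the needle; 49 mm above the bench. It passes 2 mm in front of the needle's tip. Axes as the tester's.
- tab_top (a point): Centre of the top of the record tab: an upright aluminium plate 18 (x) x 16 (y) mm on a dark foot 18 x 26 x 7 mm, on the front half of the scale, reaching from 46 mm (rail top) to 106 mm above the bench. It slides along the tester's y (-80 to +80 mm) at about 1.5 N and stays where it is left. It starts near the +y end (y +45 to +75 mm).
- post_holder_mid (a point): Bystander: black post holder with a steel post standing up, 31x36x84 mm, standing loose beside the tester; the point is on its axis 42 mm above the bench.
- lens_tube_mid (a point): Bystander: short black lens tube, 30 mm across, 25 mm tall, standing loose beside the tester; the point is on its axis 12.5 mm above the bench.

How it is judged:
By the outcome, as a careful person would: the job done as asked, in the order asked, and still so for the second after the job is handed in, with the robot touching nothing.
It also fails if it takes over 43 s, if anything falls off the work surface, if the arm or the gripper's body presses on something with over 40 N, if the wrist force passes 120 N, or if a joint passes its speed limit or range.

## Robot

A 6-joint arm with a two-finger parallel gripper is mounted at the origin on a cart in front of the work surface, level with it; the furniture and walls round the work are solid. World frame = base frame: x ahead of the robot, y to its left, z up, the work surface at z = 0. Lengths are in m, angles in rad, forces in N, time in s.
With the tool pointing down it reaches from about 0.3 to 0.85 m from the base axis. Payload 4.2 kg.
Tool frame: the origin (TCP) lies on the centre line of the jaws, within the pads' length; the fingertips stand arm.finger_overhang ahead of it and the grasp point (between the pads) lies 6 mm ahead of it (arm.finger_overhang is the distance from the TCP to the fingertips, in m); z points along the fingers, y is the line along which they close (so a half turn about z gives the same grasp; the last joint's range is limited). The gripper opens to 91 mm and grips with 3 to 60 N. Pads are 32 mm wide; open, the fingers measure 118 mm over their backs; the gripper's body (76 mm by 178 mm) begins 60 mm behind the grasp point.
Start: joints at [1.168, 0.32, 1.565, -0, 1.257, -0.02], TCP at [0.215, 0.533, 0.239] pointing down, gripper open.
Joint ranges: [-3.11, 3.11], [-0.84, 2.01], [0.21, 2.61], [-1.34, 4.49], [0.05, 2.63], [-2.56, 2.56]. Speed limits (rad/s): [2.57, 2.57, 3.14, 3.14, 3.14, 3.14].

## Interface

Orientations are given as a rotation vector (axis times angle).
In Python, from rig import arm, vision, order gives the robot as it stands.
- The arm moves only by the tool drive_tool, never from a script. Its argument "steps" is a list of rows, each a list of 3 entries, a list of its own where there are three numbers: the closure, from -1 (fully open) to 1 (shut), then the shift along the tool's x, y, z in m, then the turn about the tool's z in degrees. A call has 1 to 20 rows; each row shifts and turns the commanded pose from where the row before left it, along the tool's axes as they then stand; what a row does not reach is not made up. A row lasts 1/10 s, in which the tool goes at most 50 mm and 8.59 degrees, less where a joint would pass 70% of its speed; a pose out of reach is approached as far as the arm can. A call with a gripper value outside its range is refused whole. The fingers move at their own pace and stop on an object; the grip force is fixed at half the most. Time passes only in rows, so rows that do not move let the fingers close. It gives the time, the measured TCP pose, the force, the opening and the grip force at its end, in the units of the state.
- arm.read_state(): the state, without advancing time (a new reading comes with each control period).
- vision.capture(name): name is "scene" or "top" or "wrist"; returns a dict with "img" (400x640x3 uint8, red, green, blue), "vertical_fov" (degrees; the focal length in pixels is half the picture's height over the tangent of half this angle, whatever the lens; pixels are square), "cx", "cy" (the principal point, pixels), "D" ([k1, k2, p1, p2, k3] as OpenCV has them; the pictures are not rectified), "extrinsics" (4x4, takes a point from camera to world coordinates). Camera axes: x right, y down, z forward; pixel columns grow to the right and rows downward; lengths in m; the calibration is good to about 2 mm. A picture is of the moment at which its call begins. There is no depth.
- order.finish_job(): hands the job in; it is judged then, once.
The state is a dict: "clock": time; "joint_pos": joint angles; "joint_velocities": joint speeds; "joint_torque": joint torques, N m; "position": TCP position; "orientation": TCP orientation; "wrist_force": force on the tool from outside, world axes, zero at the start; "moment": the same for the moment, N m; "gripper_width": finger opening in m; "grip_force": force on a finger pad.
Only numpy, scipy, OpenCV 4.12 (cv2) and the standard library are available. Lean on these libraries where they do the work, as an engineer would, in place of code of your own. Each camera call takes 0.05 s, during which the arm holds its last target. There are 200 camera calls.

## Working session

There is one attempt and no reset: what is moved stays moved. The work goes in short steps, Python scripts to look and compute and a tool call to move; the robot and the scene stay as the last step left them, time stands still between calls to the robot, and variables do not carry over. Pictures are saved under pics/ and viewed, at most 10 in all, crops included, and the job is handed in when it is done.

Besides the shell and the picture viewer there is one more tool, called after "Call:" as name(argument=value, ...) on one line, values as JSON. drive_tool: Moves the arm, as the interface text tells. Its arguments: {"type":"object","properties":{"steps":{"type":"array","items":{"type":"array"}}},"required":["steps"]}

```bash
mkdir -p pics; ls; cat > h.py <<'E'
import numpy as np, cv2
from rig import arm, vision, order
def cap(n,save=None):
    c=vision.capture(n); im=c["img"]; f=im.shape[0]/2/np.tan(np.radians(c["vertical_fov"])/2)
    c["K"]=np.array([[f,0,c["cx"]],[0,f,c["cy"]],[0,0,1.]]); c["D"]=np.array(c["D"],float); c["E"]=np.array(c["extrinsics"])
    if save: cv2.imwrite("pics/"+save,im[:,:,::-1])
    return c
def ray(c,uv):
    p=cv2.undistortPoints(np.array([[uv]],float),c["K"],c["D"])[0,0]
    d=c["E"][:3,:3]@[p[0],p[1],1]; return c["E"][:3,3],d/np.linalg.norm(d)
def onz(c,uv,z):
    o,d=ray(c,uv); return o+d*(z-o[2])/d[2]
def tri(*cu):
    A=0;b=0
    for c,uv in cu:
        o,d=ray(c,uv); P=np.eye(3)-np.outer(d,d); A=A+P; b=b+P@o
    return np.linalg.solve(A,b)
def proj(c,X):
    T=np.linalg.inv(c["E"]); return cv2.projectPoints(np.array(X,float).reshape(-1,3),cv2.Rodrigues(T[:3,:3])[0],T[:3,3],c["K"],c["D"])[0][:,0]
E
python3 - <<'E'
from h import *
for n in("scene","top","wrist"):
    c=cap(n,n+"0.png"); print(n,c["K"][0,0],c["E"].round(3).tolist())
s=arm.read_state();print(s,arm.finger_overhang)
ims=[cv2.imread(f"pics/{n}0.png") for n in("scene","top")]
E
```

```text
pics
scene 474.6173756110571 [[0.875, -0.348, 0.336, 0.238], [-0.484, -0.639, 0.598, -0.167], [0.007, -0.687, -0.727, 0.725], [0.0, 0.0, 0.0, 1.0]]
top 425.46934596988615 [[0.017, -0.972, 0.235, 0.351], [-1.0, -0.015, 0.007, 0.352], [-0.004, -0.235, -0.972, 0.936], [0.0, 0.0, 0.0, 1.0]]
wrist 281.1358040794543 [[0.374, 0.89, 0.261, 0.141], [0.927, -0.359, -0.106, 0.563], [-0.001, 0.281, -0.96, 0.384], [0.0, 0.0, 0.0, 1.0]]
{'clock': 0.15, 'joint_pos': array([ 1.16802469e+00,  3.20163348e-01,  1.56541139e+00, -2.45264727e-06,
        1.25741154e+00, -1.99878613e-02]), 'joint_velocities': array([ 1.08853072e-03, -2.42735832e-03, -1.68741259e-03, -9.76020641e-05,
        1.17868039e-03, -6.25301261e-04]), 'joint_torque': array([ 3.42774465e-04, -4.12774944e+01, -2.32157385e+01,  7.28042121e-02,
        4.33666119e-02, -1.11541099e-04]), 'position': array([0.21461846, 0.53306051, 0.238298  ]), 'orientation': array([-5.97554697e-01, -3.08394316e+00,  2.14094962e-03]), 'wrist_force': array([-0.09961141, -0.50742148,  0.13451508]), 'moment': array([-0.02358199, -0.00033306, -0.01869197]), 'grip_force': 0.0, 'gripper_width': 0.09129957656231337} 0.025
```

View pics/scene0.png

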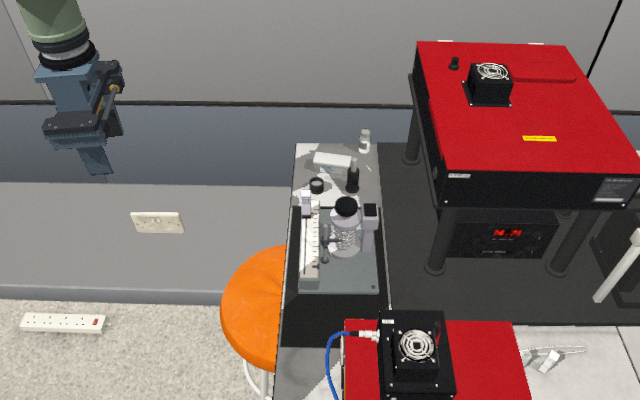

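View pics/top0.png

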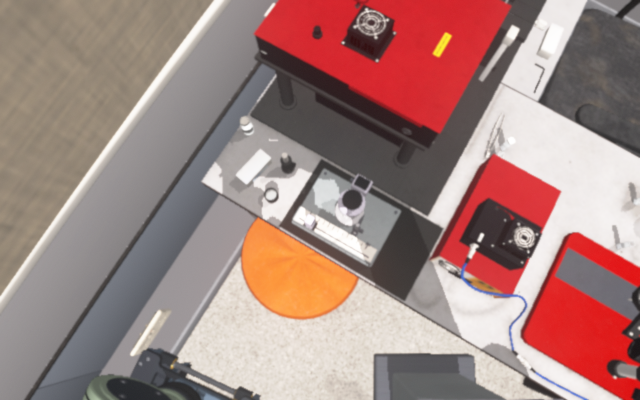

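The scene view shows the tester at about (340,245): cap (346,207), tab (306,203), mark post (325,245), and the bystanders at (317,185) and (353,178). In the top view the tester is at about (345,215). Next I'll zoom in.

```bash
python3 - <<'E'
from h import *
a=cv2.imread("pics/scene0.png")[165:305,275:395]; b=cv2.imread("pics/top0.png")[150:290,250:440]
a=cv2.resize(a,None,fx=4.2,fy=4.2,interpolation=cv2.INTER_CUBIC);cv2.imwrite("pics/a.png",a)
b=cv2.resize(b,None,fx=4,fy=4,interpolation=cv2.INTER_CUBIC);cv2.imwrite("pics/b.png",b)
E
```

```text
(no output)
```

View pics/a.png

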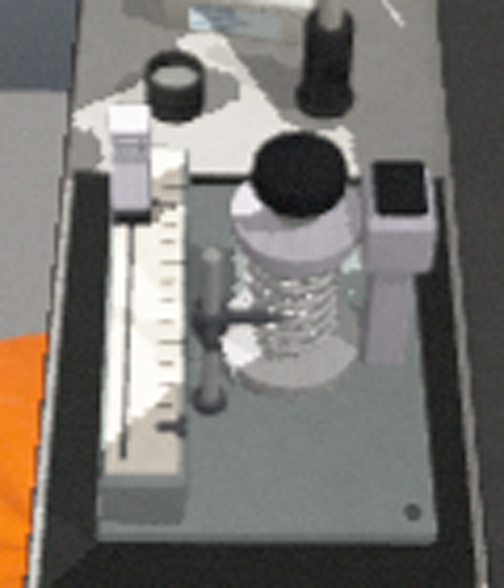

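View pics/b.png

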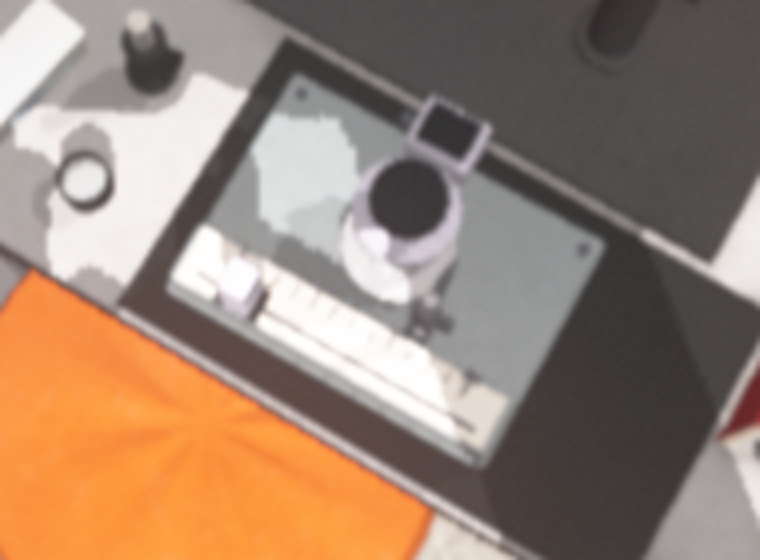

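The crops show these features clearly:
- **Scene crop:** the cap is at (300,165), the tab top at (129,118) and the needle tip at about (160,427). The mark finger runs from (210,317) to its tip at about (278,317).
- **Top crop:** the cap is at (408,196), the column at (450,132) and the base corners are visible.

Next I'll fit the tester pose.

```bash
cat >> h.py <<'E'
def W(p,X):
    c,s=np.cos(p[2]),np.sin(p[2]); X=np.atleast_2d(X).astype(float)
    return np.c_[p[0]+c*X[:,0]-s*X[:,1],p[1]+s*X[:,0]+c*X[:,1],X[:,2]]
E
python3 - <<'E'
from h import *
from scipy.optimize import least_squares
S=cap("scene");T=cap("top")
fs=lambda u,v:np.array([(u+.5)/4.2-.5+275,(v+.5)/4.2-.5+165])
ft=lambda u,v:np.array([(u+.5)/4-.5+250,(v+.5)/4-.5+150])
obs=[(S,fs(300,165),lambda q:[12,0,135]),(T,ft(408,196),lambda q:[12,0,135]),
(S,fs(399,188),lambda q:[54,0,123]),(T,ft(450,132),lambda q:[54,0,123]),
(T,ft(292,72),lambda q:[72,100,q]),(T,ft(607,240),lambda q:[72,-100,q]),
(S,fs(437,532),lambda q:[72,-100,q]),(S,fs(97,540),lambda q:[-72,-100,0])]
# tester +y toward scene's far end
def res(p): return np.concatenate([proj(c,W(p,np.array(X(p[3]*1e3))/1e3))[0]-uv for c,uv,X in obs])
best=None
c0=tri((S,obs[0][1]),(T,obs[1][1]));print("cap",c0)
print("col",tri((S,obs[2][1]),(T,obs[3][1])))
for y in(-2,-1,0,1,2):
    r=least_squares(res,[c0[0],c0[1],y,.01],loss="soft_l1")
    if best is None or r.cost<best.cost:best=r
p=best.x;print(p,np.degrees(p[2]));print(res(p).reshape(-1,2).round(1).tolist())
tt=tri((S,fs(129,116)),(T,ft(240,272)));Rt=lambda X:W([0,0,-p[2]],X-np.r_[p[:2],0])[0]
print("tabtop",tt,Rt(tt))
print("needle",Rt(tri((S,fs(160,427)),(T,ft(467,385)))))
o,d=ray(S,fs(278,317));
# tip: closest point of ray with vertical through (12,-33)
v=W(p,[.012,-.033,0])[0];P=np.linalg.lstsq(np.c_[d,-np.r_[0,0,1]],v-o,rcond=None)[0];print("mark z",P[1])
for n,z,a,b in(("holder",0.084,None,(137,22)),("tube",.025,None,(86,180))): print(n,onz(T,ft(*b),z),Rt(onz(T,ft(*b),z)))
E
```

```text
cap [0.54792341 0.30704396 0.12957562]
col [0.58387305 0.28551093 0.11757489]
[ 0.5362884   0.31199363 -0.5008095   0.01245685] -28.694270501959032
[[-0.5, -1.6], [0.7, -0.3], [-0.2, -2.2], [-0.0, -0.8], [0.7, 0.0], [0.1, 0.5], [0.0, -0.1], [-0.3, 1.8]]
tabtop [0.5125436  0.3896767  0.10286357] [-0.05812722  0.05674241  0.10286357]
needle [-0.04326218 -0.0696331   0.04568418]
mark z 0.07228996989739046
holder [0.65107066 0.44816495 0.084     ] [0.03530561 0.17455975 0.084     ]
tube [0.57925398 0.47935559 0.025     ] [-0.0426673   0.16743825  0.025     ]
```

Call:
drive_tool(steps=[[-1,[-0.027,-0.01,0.01],0],[-1,[-0.027,-0.01,0.01],0],[-1,[-0.027,-0.01,0.01],0],[-1,[-0.027,-0.01,0.01],0],[-1,[-0.027,-0.01,0.01],0],[-1,[-0.027,-0.01,0.01],0],[-1,[-0.027,-0.01,0.01],0],[-1,[-0.027,-0.01,0.01],0],[-1,[-0.027,-0.01,0.01],0],[-1,[-0.026,-0.012,0.013],0],[-1,[0,0,0],6.8],[-1,[0,0,0],0],[-1,[0,0,0],0]])

```text
clock: 1.55
position: [0.4262, 0.3385, 0.1361]
orientation: [0.776, 3.044, 0.0]
wrist_force: [0.1, -0.4, 0.8]
gripper_width: 0.0913
grip_force: 0.0
```

```bash
python3 - <<'E'
from h import *
c=cap("wrist","w1.png");s=arm.read_state();print(s["position"],c["E"].round(3).tolist())
p=[0.5363,0.3120,-0.5008]
for n,X in(("cap",[12,0,135]),("edge",[12,-28,105]),("tip76",[12,-33,76]),("tip90",[12,-33,90]),("needle",[-50,-70,49])):print(n,proj(c,W(p,np.array(X)/1e3))[0].round(1))
E
```

```text
[0.4260734 0.3387197 0.1362032] [[0.479, 0.842, 0.247, 0.356], [0.878, -0.46, -0.134, 0.377], [0.001, 0.281, -0.96, 0.282], [0.0, 0.0, 0.0, 1.0]]
cap [362.7 409.9]
edge [323.8 374.7]
tip76 [318.1 347.6]
tip90 [317.9 360. ]
needle [278.8 272.5]
```

View pics/w1.png

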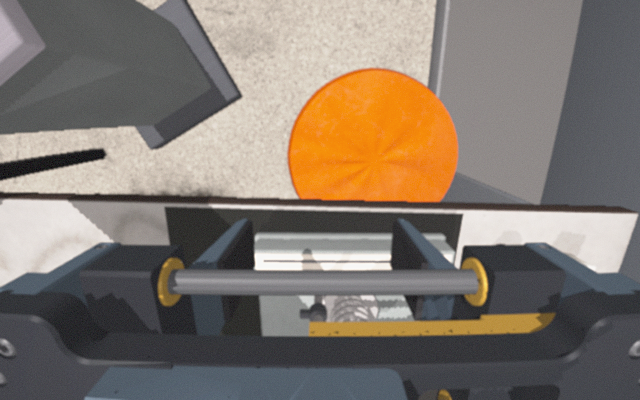

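The gripper's own body blocks the forward half of this wrist view, so side columns in the upper rows are the usable part. The rail and mark post are only just visible, at (310,255) and (313,312). I'll make a safe first press of about 10 mm, since the mark is at least 14 mm down, and then look sideways.

Call:
drive_tool(steps=[[1,[0,0,-0.035],0],[1,[0,0,-0.035],0],[1,[-0.03,0.007,0],0],[1,[-0.03,0.007,0],0],[1,[-0.03,0.007,0],0],[1,[-0.032,0.008,0],0],[1,[0,0,0.02],0],[1,[0,0,0.015],0],[1,[0,0,0.005],0],[1,[0,0,0.005],0],[1,[0,0,0.005],0],[1,[0,0,0.005],0],[1,[0,0,0],0],[1,[0,0,0],0]])

```text
clock: 3.0
position: [0.5476, 0.3057, 0.1524]
orientation: [0.778, 3.042, 0.003]
wrist_force: [-0.4, -0.5, 5.4]
gripper_width: 0.0004
grip_force: 2.3
```

Call:
drive_tool(steps=[[1,[0,0,-0.03],0],[1,[0,0,-0.02],0],[1,[0.04,-0.022,0],0],[1,[0.04,-0.022,0],0],[1,[0.04,-0.022,0],0],[1,[0.04,-0.022,0],0],[1,[0.037,-0.022,0],0],[1,[0,0,0.006],8.5],[1,[0,0,0.006],8.5],[1,[0,0,0.006],8.5],[1,[0,0,0.006],8.5],[1,[0,0,0.006],8.5],[1,[0,0,0.006],8.5],[1,[0,0,0.006],8.5],[1,[0,0,0.006],8.5],[1,[0,0,0.006],8.5],[1,[0,0,0.006],8.5],[1,[0,0,0.004],5],[1,[0,0,0],0],[1,[0,0,0],0]])

```text
clock: 5.0
position: [0.3215, 0.3035, 0.1372]
orientation: [-2.701, -1.604, -0.001]
wrist_force: [-0.4, 0.1, 0.3]
gripper_width: 0.0003
grip_force: 0.0
```

```bash
python3 - <<'E'
from h import *
c=cap("wrist","w2.png");s=arm.read_state();print(s["position"],s["joint_pos"],c["E"].round(3).tolist())
p=[0.5363,0.3120,-0.5008]
for n,X in(("cap",[12,0,127]),("edge",[12,-28,97]),("tip76",[12,-33,76]),("tip90",[12,-33,90]),("needle",[-50,-53,49])):print(n,proj(c,W(p,np.array(X)/1e3))[0].round(1))
im=cv2.imread("pics/w2.png")[0:300,400:640]
cv2.imwrite("pics/w2c.png",cv2.resize(im,None,fx=2,fy=2,interpolation=cv2.INTER_CUBIC))
cap("scene","s2.png")
E
```

```text
[0.3215865  0.30352891 0.13727112] [7.30474242e-01 2.10975275e-01 2.00547519e+00 6.47510289e-05
 9.24403170e-01 1.23008101e+00] [[0.878, -0.46, -0.135, 0.36], [-0.479, -0.842, -0.247, 0.374], [-0.0, 0.281, -0.96, 0.283], [0.0, 0.0, 0.0, 1.0]]
cap [673.6  69.7]
edge [614.  119.1]
tip76 [585.9 125.5]
tip90 [603.  126.3]
needle [483.2 147.3]
```

View pics/w2c.png

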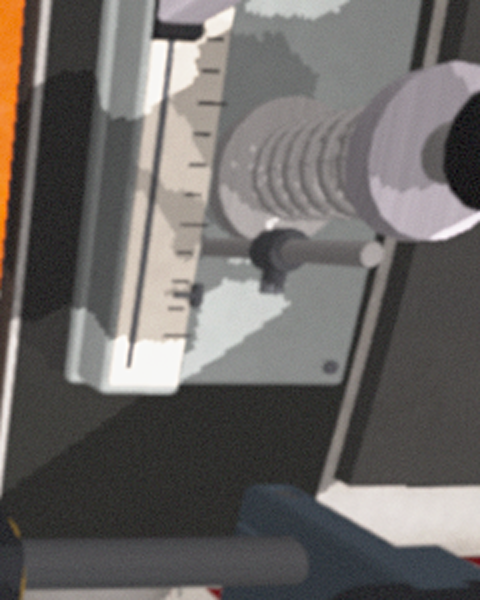

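In this view the post hides the finger, which runs straight away behind the collar at crop (275,250). The disc edge is clear at right and the needle is at (197,293). I'll shift sideways.

Call:
drive_tool(steps=[[1,[0.04,0.01,0],0],[1,[0.04,0.01,0],0],[1,[0,0,0],0],[1,[0,0,0],0]])

```text
clock: 5.5
position: [0.3775, 0.364, 0.1367]
orientation: [2.702, 1.602, -0.001]
wrist_force: [-0.6, -0.1, -0.0]
gripper_width: 0.0005
grip_force: 0.0
```

```bash
python3 - <<'E'
from h import *
c=cap("wrist","w3.png");s=arm.read_state();print(s["position"])
p=[0.5363,0.3120,-0.5008]
for n,X in(("cap",[12,0,127]),("edge",[12,-28,97]),("tip76",[12,-33,76]),("tip90",[12,-33,90]),("needle",[-50,-53,49])):print(n,proj(c,W(p,np.array(X)/1e3))[0].round(1))
im=cv2.imread("pics/w3.png")[130:260,440:640]
cv2.imwrite("pics/w3c.png",cv2.resize(im,None,fx=4,fy=4,interpolation=cv2.INTER_CUBIC))
E
```

```text
[0.37685388 0.36328506 0.13665015]
cap [609.9 206.2]
edge [561.4 230.1]
tip76 [539.7 226. ]
tip90 [552.7 232.7]
needle [448.1 235.9]
```

View pics/w3c.png

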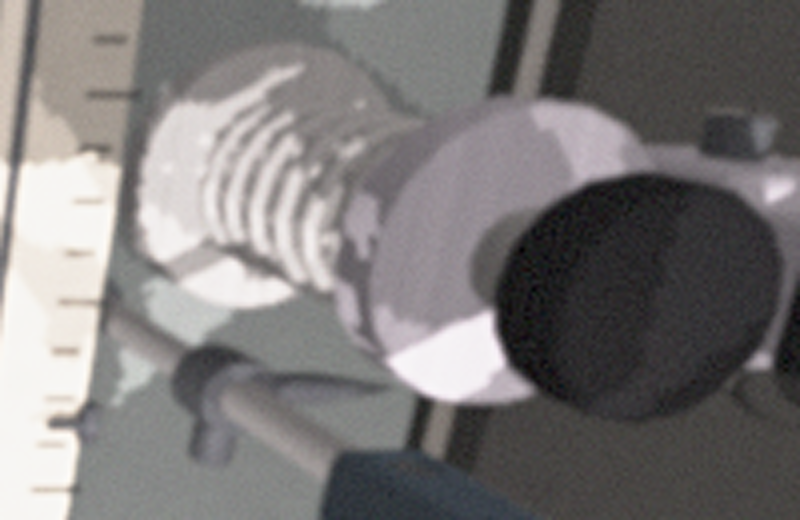

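The finger tip is at crop (388,387). The upper disc rim's leftmost point is near x=372 and its lowest near y=405. The needle tip is at about (50,423). I'll compare these with the predicted rim.

```bash
python3 - <<'E'
from h import *
c=cap("wrist")
p=[0.5363,0.3120,-0.5008]
t=np.linspace(0,2*np.pi,361)
def crop(X): return ((proj(c,W(p,np.array(X)/1e3))-[440,130]+.5)*4-.5)
for n,z,r in(("disc top",97.4,28),("disc bot",87.4,28),("captop",127.4,20),("capbot",113.4,20)):
    q=crop(np.c_[12+r*np.cos(t),r*np.sin(t),0*t+z]); print(n,"min",q.min(0).round(),"max",q.max(0).round(), "at rightfront",q[270].round(), q[225].round())
print(crop([12,-33,72]),crop([12,-33,73]),crop([12,-33,76]))
E
```

```text
disc top min [377.  91.] max [677. 398.] at rightfront [492. 398.] [401. 356.]
disc bot min [339.  84.] max [628. 378.] at rightfront [451. 378.] [363. 338.]
captop min [564. 172.] max [807. 422.] at rightfront [652. 422.] [580. 388.]
capbot min [493. 155.] max [721. 389.] at rightfront [577. 389.] [509. 357.]
[[389.00374774 373.61216887]] [[392.44928571 375.36317666]] [[402.94606701 380.70077488]]
```

Call:
drive_tool(steps=[[1,[0,0,-0.028],0],[1,[0,0,-0.027],0],[1,[0.006,0.035,0],0],[1,[0.006,0.035,0],0],[1,[0.006,0.035,0],0],[1,[0.006,0.035,0],0],[1,[0.0075,0.0365,0],0],[1,[0,0,0],0],[1,[0,0,0.02],0],[1,[0,0,0.015],0],[1,[0,0,0.005],0],[1,[0,0,0.005],0],[1,[0,0,0.005],0],[1,[0,0,0.005],0],[1,[0,0,0.004],0],[1,[0,0,0],0],[1,[0,0,0],0],[1,[0,0,0],0]])

```text
clock: 7.4
position: [0.5454, 0.306, 0.1345]
orientation: [2.703, 1.602, -0.003]
wrist_force: [-3.5, -2.4, 5.6]
gripper_width: 0.0002
grip_force: 2.8
```

Call:
drive_tool(steps=[[1,[0,0,-0.03],0],[1,[0,0,-0.027],0],[1,[-0.006,-0.035,0],0],[1,[-0.006,-0.035,0],0],[1,[-0.006,-0.035,0],0],[1,[-0.006,-0.035,0],0],[1,[-0.0075,-0.0365,0],0],[1,[0,0,0.028],0],[1,[0,0,0.027],0],[1,[0,0,0],0],[1,[0,0,0],0],[1,[0,0,0],0]])

```text
clock: 8.6
position: [0.3782, 0.3644, 0.1366]
orientation: [-2.703, -1.6, -0.004]
wrist_force: [1.1, -0.3, 0.3]
gripper_width: 0.0004
grip_force: 0.0
```

```bash
python3 - <<'E'
from h import *
c=cap("wrist","w4.png");s=arm.read_state();print(s["position"])
cap("scene","s4.png")
p=[0.5363,0.3120,-0.5008]
im=cv2.imread("pics/w4.png")[150:250,440:600]
cv2.imwrite("pics/w4c.png",cv2.resize(im,None,fx=5,fy=5,interpolation=cv2.INTER_CUBIC))
t=np.linspace(0,2*np.pi,361)
def crop(X): return ((proj(c,W(p,np.array(X)/1e3))-[440,150]+.5)*5-.5)
for n,z,r in(("disc top",79.5,28),("disc bot",69.5,28)):
    q=crop(np.c_[12+r*np.cos(t),r*np.sin(t),0*t+z]); print(n,"min",q.min(0).round(),"max",q.max(0).round(), "at rightfront",q[270].round(), q[225].round())
for z in(72,74,76):print(crop([12,-33,z]))
for y in(-13,-14,-15):print(crop([-50,y,49]))
E
```

```text
[0.37828046 0.36443362 0.13655582]
disc top min [382.  10.] max [730. 365.] at rightfront [519. 365.] [411. 316.]
disc bot min [342.   3.] max [677. 343.] at rightfront [475. 343.] [371. 297.]
[[479.46106113 377.03287049]]
[[488.05925209 381.44600331]]
[[496.79055037 385.93004123]]
[[ 68.53268797 223.81470255]]
[[ 67.80603847 229.36709064]]
[[ 67.08001852 234.90706299]]
```

View pics/w4c.png

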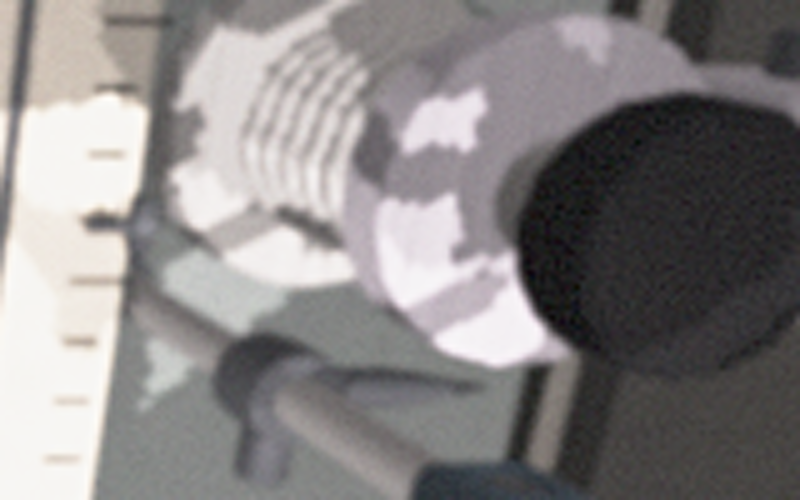

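The tip is at crop (484,386), the disc's upper rim has its left limit at x≈375 and lowest point at y≈367, and the needle is at y≈220. The pose offset is consistent for both, so the tip is at z≈74.3 mm and the edge at about 79.3 mm. About 5 mm remains.

Call:
drive_tool(steps=[[1,[0,0,-0.028],0],[1,[0,0,-0.027],0],[1,[0.006,0.035,0],0],[1,[0.006,0.035,0],0],[1,[0.006,0.035,0],0],[1,[0.006,0.035,0],0],[1,[0.0065,0.0365,0],0],[1,[0,0,0.02],0],[1,[0,0,0.02],0],[1,[0,0,0.015],0],[1,[0,0,0.003],0],[1,[0,0,0.002],0],[1,[0,0,0.002],0],[1,[0,0,0],0],[1,[0,0,0],0],[1,[0,0,0],0],[1,[0,0,0],0]])

```text
clock: 10.4
position: [0.5472, 0.3053, 0.1309]
orientation: [2.702, 1.6, 0.002]
wrist_force: [-3.0, -3.1, 8.2]
gripper_width: 0.0005
grip_force: 4.2
```

Call:
drive_tool(steps=[[1,[0,0,0.001],0],[1,[0,0,0],0],[1,[0,0,0],0],[1,[0,0,0],0]])

```text
clock: 10.8
position: [0.5472, 0.3053, 0.1303]
orientation: [2.702, 1.6, 0.003]
wrist_force: [-2.9, -4.4, 10.0]
gripper_width: 0.0005
grip_force: 5.2
```

Call:
drive_tool(steps=[[1,[0,0,-0.03],0],[1,[0,0,-0.03],0],[1,[-0.006,-0.035,0],0],[1,[-0.006,-0.035,0],0],[1,[-0.006,-0.035,0],0],[1,[-0.006,-0.035,0],0],[1,[-0.0075,-0.0365,0],0],[1,[0,0,0.028],0],[1,[0,0,0.027],0],[1,[0,0,0],0],[1,[0,0,0],0],[1,[0,0,0],0]])

```text
clock: 12.0
position: [0.3781, 0.3638, 0.1337]
orientation: [-2.703, -1.6, -0.005]
wrist_force: [0.3, -0.6, 0.5]
gripper_width: 0.0007
grip_force: 0.0
```

```bash
python3 - <<'E'
from h import *
c=cap("wrist","w5.png");s=arm.read_state();print(s["position"])
S=cap("scene","s5.png")
p=[0.5363,0.3120,-0.5008]
a=cv2.imread("pics/w5.png")[150:250,440:600]; a=cv2.resize(a,None,fx=5,fy=5,interpolation=cv2.INTER_CUBIC)[:, :]
cv2.imwrite("pics/w5c.png",a)
t=np.linspace(0,2*np.pi,361)
def crop(X): return ((proj(c,W(p,np.array(X)/1e3))-[440,150]+.5)*5-.5)
for n,z,r in(("disc top",75,28),("disc bot",65,28)):
    q=crop(np.c_[12+r*np.cos(t),r*np.sin(t),0*t+z]); print(n,"min",q.min(0).round(),"max",q.max(0).round(), "at rightfront",q[270].round(), q[225].round())
for z in(72,74,76):print(crop([12,-33,z]))
for y in(-2,-4,-6):print(crop([-50,y,49]))
# scene tip/needle crop, printed
E
```

```text
[0.37812543 0.36370965 0.13364699]
disc top min [374.   5.] max [720. 357.] at rightfront [511. 357.] [403. 309.]
disc bot min [334.  -3.] max [667. 336.] at rightfront [467. 336.] [363. 290.]
[[490.74338202 379.62031718]]
[[499.53628271 384.10430101]]
[[508.46672646 388.66114229]]
[[ 82.6492907 161.9651398]]
[[ 81.15755937 173.47081714]]
[[ 79.66817601 184.92506963]]
```

View pics/w5c.png

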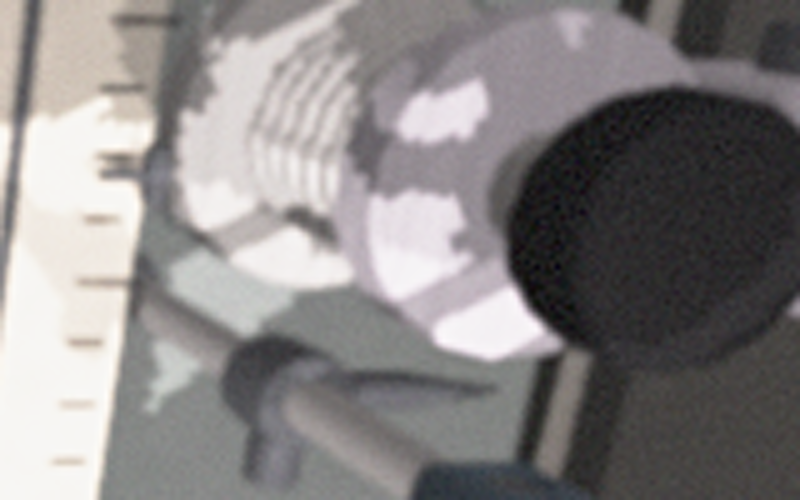

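The tip is at (498,387). The disc rim implies its edge point at about (505,360), and a level edge predicts a difference of (7,-29), so it is level within about 0.3 mm. Needle and TCP readings agree at about 30 mm compression. The press is done, so next I'll turn back, open the gripper and go to the tab.

Call:
drive_tool(steps=[[-1,[0,0,-0.035],-8.5],[-1,[0,0,0],-8.5],[-1,[0,0,0],-8.5],[-1,[0,0,0],-8.5],[-1,[0,0,0],-8.5],[-1,[0,0,0],-8.5],[-1,[0,0,0],-8.5],[-1,[0,0,0],-8.5],[-1,[0,0,0],-8.5],[-1,[0,0,0],-8.5],[-1,[0,0,0],-5],[-1,[-0.035,0.029,0],0],[-1,[-0.035,0.029,0],0],[-1,[-0.0355,0.0296,0],0],[-1,[0,0,0],0]])

```text
clock: 13.6
position: [0.5173, 0.3899, 0.1672]
orientation: [0.783, 3.038, 0.006]
wrist_force: [-0.2, 0.3, 0.0]
gripper_width: 0.0911
grip_force: 0.0
```

```bash
python3 - <<'E'
from h import *
p=[0.5363,0.3120,-0.5008]
s=arm.read_state();P=s["position"];print(P,W([0,0,-p[2]],P-np.r_[p[:2],0]),cv2.Rodrigues(s["orientation"])[0][:,:2].round(3).tolist(), s["gripper_width"])
E
```

```text
[0.51733177 0.38992051 0.1672117 ] [[-0.05405068  0.05924461  0.1672117 ]] [[-0.875, 0.483], [0.483, 0.875], [-0.003, 0.005]] 0.09109027173792719
```

Call:
drive_tool(steps=[[-1,[0.003,-0.002,0.035],0],[-1,[0,0,0.032],0],[1,[0,0,0],0],[1,[0,0,0],0],[1,[0,0,0],0],[1,[0,0,0],0],[1,[0,0,0],0],[1,[0,0,0],0],[1,[0,0,0],0],[1,[0,0,0],0]])

```text
clock: 14.6
position: [0.5081, 0.3888, 0.1001]
orientation: [0.779, 3.043, 0.0]
wrist_force: [-0.1, -0.6, 0.4]
gripper_width: 0.0302
grip_force: 0.0
```

Call:
drive_tool(steps=[[1,[0,0,0],0],[1,[0,0,0],0],[1,[0,0,0],0],[1,[0,0,0],0]])

```text
clock: 15.0
position: [0.5081, 0.389, 0.0999]
orientation: [0.78, 3.043, 0.001]
wrist_force: [1.1, 1.1, -0.3]
gripper_width: 0.0161
grip_force: 30.0
```

Gripped at 16 mm, with the tab at y≈+54. I'll slide it by -57 mm to y≈-3.

Call:
drive_tool(steps=[[1,[0,-0.01,0],0],[1,[0,-0.01,0],0],[1,[0,-0.01,0],0],[1,[0,-0.01,0],0],[1,[0,-0.01,0],0],[1,[0,-0.007,0],0],[1,[0,0,0],0],[1,[0,0,0],0],[1,[0,0,0],0]])

```text
clock: 15.9
position: [0.4803, 0.3386, 0.0999]
orientation: [-0.779, -3.043, 0.001]
wrist_force: [-2.7, -0.1, 0.1]
gripper_width: 0.0159
grip_force: 30.0
```

```bash
python3 - <<'E'
from h import *
p=[0.5363,0.3120,-0.5008]
s=arm.read_state();P=s["position"];print(P,W([0,0,-p[2]],P-np.r_[p[:2],0]),s["wrist_force"])
E
```

```text
[0.48028877 0.33858792 0.09992621] [[-0.06189857 -0.00356964  0.09992621]] [-2.6922125  -0.13147988  0.13621795]
```

Call:
drive_tool(steps=[[-1,[0,0,0],0],[-1,[0,0,0],0],[-1,[0,0,0],0],[-1,[0,0,-0.03],0],[-1,[0,0,-0.045],0],[-1,[-0.035,0,0],0],[-1,[-0.035,0,0],0],[-1,[-0.035,0,0],0],[-1,[0,0,0],0],[-1,[0,0,0],0]])

```text
clock: 16.9
position: [0.573, 0.2879, 0.1746]
orientation: [-0.781, -3.042, 0.0]
wrist_force: [-0.7, 0.8, 0.3]
gripper_width: 0.0906
grip_force: 0.0
```

```bash
python3 - <<'E'
from h import *
p=[0.5363,0.3120,-0.5008]
c=cap("wrist","w6.png");S=cap("scene","s6.png")
n=proj(c,W(p,[-.05,-.0035,.049]))[0];m=proj(S,W(p,[.012,-.015,.07]))[0];print(n,m,arm.read_state()["position"])
def cr(f,q,h,w,k):
    x,y=int(q[0])-w//2,max(0,int(q[1])-h//2);a=cv2.imread(f)[y:y+h,x:x+w];print(f,x,y,k)
    return cv2.resize(a,None,fx=k,fy=k,interpolation=cv2.INTER_CUBIC)
A=cr("pics/w6.png",n,100,66,6);B=cr("pics/s6.png",m,100,66,6)
cv2.imwrite("pics/comp.png",np.hstack([A,B]))
for y in(-.008,-.0035,0):print(y,proj(c,W(p,[-.05,y,.049]))[0])
q=proj(S,W(p,[[.012,-.028,.075],[.012,-.033,.075],[-.016,0,.075],[.04,0,.075],[.012,-.033,.077]]));print(q.round(1).tolist())
E
```

```text
[321.69097921 102.33957519] [344.4274054  233.32466613] [0.57194527 0.28868889 0.17477   ]
pics/w6.png 288 52 6
pics/s6.png 311 183 6
-0.008 [316.78599639 102.35472948]
-0.0035 [321.69097921 102.33957519]
0 [325.50608841 102.32974288]
[[344.8, 237.1], [344.9, 239.3], [328.8, 225.2], [359.7, 225.2], [344.9, 238.6]]
```

View pics/comp.png

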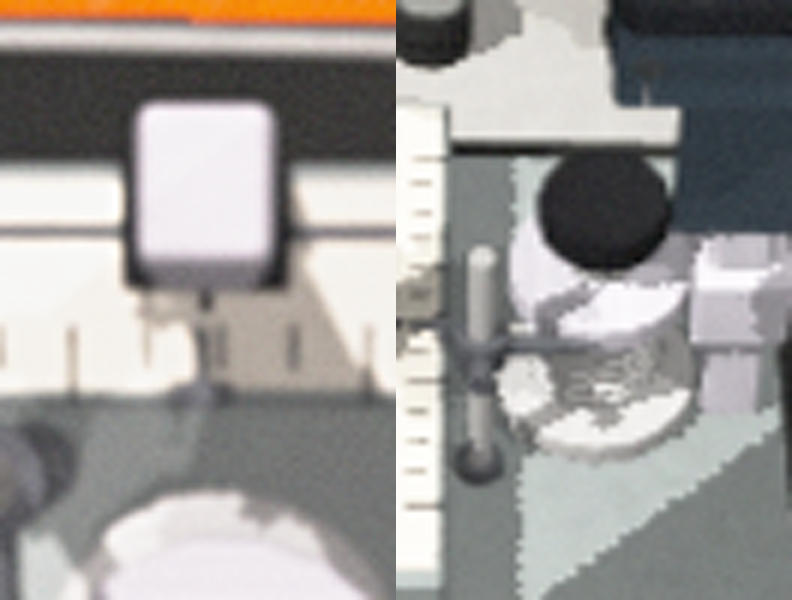

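Left half: the nose is at (206,300) and the needle strip at about (199,330–395), so the nose is roughly 1 mm too far towards +y. Right half: the finger tip at (595,345) sits just below the disc's front upper edge at y≈335, which fits a level setting. Now I'll measure the columns numerically.

```bash
python3 - <<'E'
from h import *
im=cv2.imread("pics/w6.png").astype(float).mean(2)
print(list(range(314,330)))
for r in range(97,120):print(r,im[r,314:330].astype(int).tolist())
E
```

```text
[314, 315, 316, 317, 318, 319, 320, 321, 322, 323, 324, 325, 326, 327, 328, 329]
97 [111, 118, 115, 121, 122, 114, 122, 117, 120, 124, 120, 120, 119, 119, 118, 122]
98 [104, 112, 121, 117, 114, 117, 119, 119, 117, 117, 117, 119, 116, 120, 121, 115]
99 [105, 115, 118, 118, 115, 121, 116, 113, 109, 112, 120, 117, 120, 115, 121, 107]
100 [140, 141, 140, 135, 133, 133, 124, 103, 93, 116, 128, 135, 134, 130, 130, 126]
101 [184, 181, 171, 161, 157, 152, 142, 99, 85, 112, 148, 159, 156, 157, 157, 153]
102 [192, 196, 187, 173, 169, 167, 147, 102, 78, 118, 160, 167, 168, 168, 169, 167]
103 [186, 188, 182, 177, 173, 168, 152, 120, 101, 134, 163, 174, 170, 170, 171, 171]
104 [177, 175, 174, 171, 169, 167, 163, 148, 144, 154, 163, 168, 171, 167, 172, 172]
105 [175, 180, 189, 192, 188, 171, 161, 152, 157, 161, 158, 159, 171, 171, 170, 171]
106 [201, 203, 223, 230, 219, 181, 147, 134, 144, 147, 143, 145, 163, 171, 167, 170]
107 [228, 234, 239, 241, 236, 199, 140, 108, 126, 138, 130, 136, 161, 171, 173, 169]
108 [239, 241, 243, 243, 242, 219, 151, 101, 115, 135, 126, 136, 159, 168, 173, 170]
109 [2
[... 215 characters left out ...]
31, 126, 134, 160, 167, 170, 168]
112 [242, 242, 242, 241, 243, 238, 197, 130, 114, 133, 128, 129, 158, 168, 169, 168]
113 [243, 242, 242, 243, 243, 239, 196, 133, 120, 141, 141, 145, 160, 166, 171, 169]
114 [244, 243, 240, 240, 239, 232, 184, 135, 127, 141, 148, 154, 160, 168, 167, 164]
115 [244, 241, 232, 213, 206, 191, 157, 131, 125, 128, 127, 132, 146, 158, 165, 164]
116 [234, 222, 193, 158, 147, 138, 133, 131, 124, 105, 99, 95, 114, 135, 148, 145]
117 [186, 169, 138, 123, 116, 120, 126, 130, 129, 107, 87, 81, 93, 110, 120, 118]
118 [141, 129, 113, 106, 106, 113, 118, 126, 121, 105, 89, 79, 85, 95, 105, 102]
119 [128, 117, 107, 99, 102, 110, 121, 121, 113, 103, 89, 87, 94, 100, 105, 102]
```

Call:
drive_tool(steps=[[-1,[0.035,0,0],0],[-1,[0.035,-0.001,0],0],[-1,[0.034,0,0],0],[-1,[0,0,0],0],[-1,[0,0,0.035],0],[-1,[0,0,0.03],0],[-1,[0,0,0.008],0],[1,[0,0,0],0],[1,[0,0,0],0],[1,[0,0,0],0],[1,[0,0,0],0],[1,[0,0,0],0],[1,[0,0,0],0],[1,[0,0,0],0],[1,[0,0,0],0],[1,[0,0,0],0],[1,[0,0,0],0],[1,[0,0,0],0],[1,[0,0,0],0]])

```text
clock: 18.9
position: [0.4811, 0.3375, 0.1019]
orientation: [0.78, 3.043, 0.0]
wrist_force: [-0.2, 0.6, -0.2]
gripper_width: 0.016
grip_force: 30.0
```

```bash
python3 - <<'E'
from h import *
p=[0.5363,0.3120,-0.5008]
s=arm.read_state();P=s["position"];print(P,W([0,0,-p[2]],P-np.r_[p[:2],0])*1e3,s["wrist_force"],s["gripper_width"])
E
```

```text
[0.48108495 0.33753039 0.10192585] [[-60.69240897  -4.11503717 101.92584929]] [-0.15515445  0.6476741  -0.18887818] 0.01596441672151165
```

At y = -4.1, as wanted. I'll release and recheck.

Call:
drive_tool(steps=[[-1,[0,0,0],0],[-1,[0,0,0],0],[-1,[0,0,0],0],[-1,[0,0,-0.03],0],[-1,[0,0,-0.043],0],[-1,[-0.035,0,0],0],[-1,[-0.035,0,0],0],[-1,[-0.035,0,0],0],[-1,[0,0,0],0],[-1,[0,0,0],0],[-1,[0,0,0],0]])

```text
clock: 20.0
position: [0.5722, 0.2873, 0.1748]
orientation: [-0.779, -3.042, 0.0]
wrist_force: [-0.7, 0.3, 0.5]
gripper_width: 0.091
grip_force: 0.0
```

```bash
python3 - <<'E'
from h import *
im=cap("wrist","w7.png")["img"].astype(float).mean(2)
print(arm.read_state()["position"]);print(list(range(314,330)))
for r in range(97,116):print(r,im[r,314:330].astype(int).tolist())
E
```

```text
[0.5721033  0.2874792  0.17486461]
[314, 315, 316, 317, 318, 319, 320, 321, 322, 323, 324, 325, 326, 327, 328, 329]
97 [116, 125, 125, 124, 130, 130, 127, 127, 129, 130, 132, 132, 128, 127, 131, 128]
98 [99, 113, 118, 118, 120, 120, 117, 119, 116, 117, 120, 118, 117, 122, 119, 122]
99 [81, 108, 111, 119, 115, 117, 117, 118, 121, 115, 122, 118, 117, 117, 117, 120]
100 [88, 109, 119, 119, 113, 117, 118, 116, 107, 112, 117, 122, 128, 124, 123, 119]
101 [122, 140, 146, 138, 140, 130, 129, 118, 99, 94, 115, 137, 143, 143, 143, 136]
102 [160, 177, 172, 162, 159, 158, 154, 136, 96, 85, 125, 154, 163, 159, 160, 159]
103 [170, 176, 172, 171, 168, 168, 167, 144, 101, 87, 130, 159, 170, 170, 166, 170]
104 [167, 173, 171, 172, 168, 170, 166, 152, 120, 111, 141, 163, 169, 171, 170, 169]
105 [176, 171, 167, 167, 170, 166, 168, 166, 154, 152, 158, 165, 168, 171, 174, 172]
106 [181, 176, 170, 182, 198, 192, 174, 163, 157, 156, 161, 160, 156, 166, 171, 172]
107 [179, 202, 208, 220, 233, 226, 193, 155, 133, 133, 143, 138, 142, 160, 170, 172]
108 [197, 230, 237, 240, 242, 240, 209, 158, 112, 110, 131, 128, 133, 158, 171, 171]
109 [206, 239, 243, 242, 242, 242, 230, 175, 111, 108, 131, 134, 129, 156, 169, 169]
110 [207, 239, 243, 242, 242, 241, 239, 198, 125, 105, 125, 125, 131, 156, 168, 171]
111 [206, 240, 242, 242, 242, 242, 242, 224, 142, 108, 128, 124, 132, 158, 172, 170]
112 [210, 237, 243, 241, 241, 242, 244, 229, 161, 110, 129, 127, 125, 157, 169, 170]
113 [215, 238, 242, 241, 241, 242, 242, 231, 161, 117, 129, 125, 132, 161, 169, 166]
114 [232, 240, 243, 242, 242, 243, 244, 233, 165, 116, 136, 138, 145, 163, 167, 167]
115 [242, 242, 242, 242, 241, 238, 238, 221, 159, 126, 129, 141, 146, 155, 169, 167]
```

```bash
python3 -c "
from rig import order;print(order.finish_job())"
```

```text
the job is handed in; nothing more can be done
None
```

The job is handed in at about 20 s: the disc's upper edge is level with the mark as far as I could measure (about 0.5 mm, with a rougher scene-camera check allowing up to 1 mm), the record tab's nose is within about 0.2 mm of the needle, and the arm stayed well clear of the post holder and lens tube.

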